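Find the binding coffee press

ROBOT

A 6-joint arm with a two-finger parallel gripper is mounted at the origin on the work surface. World frame = base frame: x ahead of the robot, y to its left, z up, the work surface at z = 0. Lengths are in m, angles in rad, forces in N, time in s.
With the tool pointing down it reaches from about 0.35 to 0.975 m from the base axis. Payload 4.9 kg.
Tool frame: the origin (TCP) lies midway between the tips of the shut fingers; the grasp point (between the pads) lies 19 mm behind it; z points along the fingers, y is the direction in which the jaws open and shut (so a half turn about z gives the same grasp; the last joint's range is limited). The gripper opens to 85 mm and grips with 20 to 120 N. Pads are 22 mm wide; open, the fingers measure 114 mm over their backs; the gripper's body (76 mm by 85 mm) begins 54 mm behind the grasp point. The pads swing forward as they close: fully open they stand 13 mm farther back than shut.
Start: joints at [-1.33, 0.053, 1.613, -0, 1.476, -0.119], TCP at [0.22, -0.585, 0.231] pointing down, gripper open.
Joint ranges: [-3.01, 3.01], [-1.01, 2.22], [0.06, 2.58], [-1.02, 4.17], [0.09, 2.62], [-3.14, 3.14]. Speed limits (rad/s): [2.57, 2.57, 3.14, 3.14, 3.14, 3.14].

INTERFACE

Orientations are given as a rotation vector (axis times angle).
In Python, from plant import manip gives the robot as it stands.
- The arm moves only by the tool play_rows, never from a script. Its argument "targets" is a list of rows, each an object with "offset": the shift along the tool's x, y, z scaled (see below), a list of three; "angular": the turn, a rotation vector about the tool's x, y, z scaled (see below), a list of three; "fingers": the opening, from 0 (shut) to 1 (fully open). A call has 1 to 8 rows; each row is the pose to reach, as a shift and turn from the pose commanded when the call began, along the tool's axes at that moment; what a row does not reach only later rows make up. The controller multiplies each number of a shift by 0.2 m and each number of a turn by 120 degrees. A row lasts 1/8 s, in which the tool goes at most 62.5 mm and 10.7 degrees, less where a joint would pass 70% of its speed; a pose out of reach is approached as far as the arm can. A call with a number of a shift or a turn outside -1 to 1 is refused whole. A call with a gripper value outside its range is refused whole. The fingers move at their own pace and stop on an object; "newtons" is the grip in N (left out, the last holds). Time passes only in rows, so rows that repeat a pose let the fingers close. It gives the time, the measured TCP pose, the force and the opening at its end, in the units of the state.
- manip.sense(): the state, without advancing time (a new reading comes with each control period).
- manip.get_image(name): name is "scene" or "top"; returns a dict with "color" (480x640x3 uint8, blue, green, red), "intrinsics" (3x3 intrinsics, pixels), "rvec" (rotation vector, rad) and "tvec" (3), from world to camera coordinates, as OpenCV has them. Camera axes: x right, y down, z forward; pixel columns grow to the right and rows downward; lengths in m; the calibration is good to about 2 mm. A picture is of the moment at which its call begins. There is no depth.
- manip.close_job(): hands the job in, once; it reports no verdict.
The state is a dict: "time_s": time; "joint_pos": joint angles; "dq": joint speeds; "tau": joint torques, N m; "tool_pos": TCP position; "tcp_rot": TCP orientation; "wrist_force": force on the tool from outside, world axes, zero at the start; "wrist_torque": the same for the moment, N m; "width": opening from 0.0 (shut) to 1.0 (fully open).
Only numpy, scipy, OpenCV 4.12 (cv2) and the standard library are available. Lean on these libraries where they do the work, as an engineer would, in place of code of your own. Each camera call takes 0.05 s, during which the arm holds its last target.

TASK

The three coffee press pots in the oak tray are back from the wash, and one of them has a plunger that binds part-way. Push each plunger gently down as far as it goes, never forcing one that stops short: leave the two that go fully home where they stand, plungers down. Take the one that binds by its handle and stand it upright inside the steel service tray, its plunger left where it stopped, and leave the creamer and the teaspoon alone.

Things in the scene. Friction and masses are not known exactly. Their poses are not given: they have to be found in the camera images.
- oak_tray: fixed light-oak tray, 300 x 420 mm (x, y), floor 10 mm thick, rim 14 mm wide and 28 mm high; origin at the centre of its underside. The three press pots, the creamer and the spoon stand in it
- steel_tray: fixed thin stainless service tray, 230 x 190 mm (x, y) outside, floor 4 mm thick, rim 4 mm wide and 12 mm high; empty at the start; origin at the centre of its underside. It lies to the left or to the right of the oak tray
- caddy: fixed dark-wood caddy with sugar and tea sachets, 130 x 170 mm (x, y), 80 mm high; origin at the centre of its underside
- pot_1: press pot (coffee press), empty, loose, about 0.48 kg; all three look the same: plain steel pot with a closed lid, 76 mm in diameter, lid 77 mm in diameter whose centre boss ends 147 mm above the base, and one black handle on its own -x side. Origin at the centre of the underside, z up through the plunger rod, handle along -x
- pot_1_handle (a point): grip point of that pot's handle: middle of the upright black strap (14 mm wide across, 10 mm thick radially, it runs from 44 to 130 mm above the base), 76 mm from the pot's axis and 112 mm above the base; it can be pinched across its width from above. Between strap and pot is a gap of 33 mm. Axes as the pot's
- pot_1_knob (a point): centre of the flat top of that pot's plunger knob (black, 26 mm in diameter, 24 mm high) on the pot's axis; 257 mm above the pot's base with the plunger fully up, 172 mm fully down. Pulled up, the plunger slides up again
- pot_1_plunger (a joint): plunger pushed down, m: 0 fully up, 0.085 fully home (a hard stop). It starts 0 to 10 mm down and stays where it is left. One in order slides home with a steady drag of 3 to 8 N; the binding one starts the same, then meets a springy stop that begins 20 to 50 mm down (2.5 N per mm, hard after 20 mm more) and gives back some mm when released. More than 60 N on the knob is forcing it
- pot_2: press pot (coffee press), empty, loose, about 0.48 kg; all three look the same: plain steel pot with a closed lid, 76 mm in diameter, lid 77 mm in diameter whose centre boss ends 147 mm above the base, and one black handle on its own -x side. Origin at the centre of the underside, z up through the plunger rod, handle along -x
- pot_2_handle (a point): grip point of that pot's handle: middle of the upright black strap (14 mm wide across, 10 mm thick radially, it runs from 44 to 130 mm above the base), 76 mm from the pot's axis and 112 mm above the base; it can be pinched across its width from above. Between strap and pot is a gap of 33 mm. Axes as the pot's
- pot_2_knob (a point): centre of the flat top of that pot's plunger knob (black, 26 mm in diameter, 24 mm high) on the pot's axis; 257 mm above the pot's base with the plunger fully up, 172 mm fully down. Pulled up, the plunger slides up again
- pot_2_plunger (a joint): plunger pushed down, m: 0 fully up, 0.085 fully home (a hard stop). It starts 0 to 10 mm down and stays where it is left. One in order slides home with a steady drag of 3 to 8 N; the binding one starts the same, then meets a springy stop that begins 20 to 50 mm down (2.5 N per mm, hard after 20 mm more) and gives back some mm when released. More than 60 N on the knob is forcing it
- pot_3: press pot (coffee press), empty, loose, about 0.48 kg; all three look the same: plain steel pot with a closed lid, 76 mm in diameter, lid 77 mm in diameter whose centre boss ends 147 mm above the base, and one black handle on its own -x side. Origin at the centre of the underside, z up through the plunger rod, handle along -x
- pot_3_handle (a point): grip point of that pot's handle: middle of the upright black strap (14 mm wide across, 10 mm thick radially, it runs from 44 to 130 mm above the base), 76 mm from the pot's axis and 112 mm above the base; it can be pinched across its width from above. Between strap and pot is a gap of 33 mm. Axes as the pot's
- pot_3_knob (a point): centre of the flat top of that pot's plunger knob (black, 26 mm in diameter, 24 mm high) on the pot's axis; 257 mm above the pot's base with the plunger fully up, 172 mm fully down. Pulled up, the plunger slides up again
- pot_3_plunger (a joint): plunger pushed down, m: 0 fully up, 0.085 fully home (a hard stop). It starts 0 to 10 mm down and stays where it is left. One in order slides home with a steady drag of 3 to 8 N; the binding one starts the same, then meets a springy stop that begins 20 to 50 mm down (2.5 N per mm, hard after 20 mm more) and gives back some mm when released. More than 60 N on the knob is forcing it
- creamer: white cup-shaped creamer, 54 mm in diameter, 65 mm high, in the oak tray behind the pots; a bystander; origin at the centre of its underside
- spoon: steel teaspoon 143 mm long lying in the oak tray in front of the pots; a bystander; origin at its middle, underside
Things that resemble listed ones, but are neither listed nor needed, are in the scene too. Leave any blue, green or purple look-alike of the pot_1 alone.

How it is judged:
At the end, for the whole second after the job is handed in: Two pots upright (4.5 deg) within 40 mm of their start, plungers home (over 80 of 85 mm); the binding one released, at rest, upright on the steel tray's floor, its axis within 80 mm (tray x) and 60 mm (tray y) of the tray's centre, its plunger 15 to 70 mm down (((value of joint pot_1_plunger between 0.015 and 0.07 m and x of pot_1 in the frame of steel_tray between -0.08 and 0.08 m and y of pot_1 in the frame of steel_tray between -0.06 and 0.06 m and z of pot_1 in the frame of steel_tray below 0.008 m and angle between each of pot_1, pot_2, pot_3's own z axis and vertical below 0.08 rad and linear speed of pot_1 below 0.02 m/s and value of joint each of pot_2_plunger, pot_3_plunger above 0.08 m and distance of each of pot_2, pot_3 from where it was at the start of the episode below 0.04 m) or (value of joint pot_2_plunger between 0.015 and 0.07 m and x of pot_2 in the frame of steel_tray between -0.08 and 0.08 m and y of pot_2 in the frame of steel_tray between -0.06 and 0.06 m and z of pot_2 in the frame of steel_tray below 0.008 m and angle between each of pot_2, pot_1, pot_3's own z axis and vertical below 0.08 rad and linear speed of pot_2 below 0.02 m/s and value of joint each of pot_1_plunger, pot_3_plunger above 0.08 m and distance of each of pot_1, pot_3 from where it was at the start of the episode below 0.04 m) or (value of joint pot_3_plunger between 0.015 and 0.07 m and x of pot_3 in the frame of steel_tray between -0.08 and 0.08 m and y of pot_3 in the frame of steel_tray between -0.06 and 0.06 m and z of pot_3 in the frame of steel_tray below 0.008 m and angle between each of pot_3, pot_1, pot_2's own z axis and vertical below 0.08 rad and linear speed of pot_3 below 0.02 m/s and value of joint each of pot_1_plunger, pot_2_plunger above 0.08 m and distance of each of pot_1, pot_2 from where it was at the start of the episode below 0.04 m))); the robot touches nothing.
It fails at once if a plunger is forced: the robot presses a knob with more than 60 N (contact force between any of the arm, the fingers and pot_1_plunger above 60 N or contact force between any of the arm, the fingers and pot_2_plunger above 60 N or contact force between any of the arm, the fingers and pot_3_plunger above 60 N).
It fails at once if a press pot is tipped by more than 30 degrees (angle between any of pot_1, pot_2, pot_3's own z axis and vertical above 0.52 rad).
It fails at once if a bystander (creamer, spoon) is moved more than 40 mm (distance of any of creamer, spoon from where it was at the start of the episode above 0.04 m).
It also fails if it takes over 72 s, if anything falls off the work surface, if the arm or the gripper's body presses on something with over 40 N, if the wrist force passes 120 N, or if a joint passes its speed limit or range.

## Working session

There is one attempt and no reset: what is moved stays moved. The work goes in short steps, Python scripts to look and compute and a tool call to move; the robot and the scene stay as the last step left them, time stands still between calls to the robot, and variables do not carry over. Pictures are saved under pics/ and viewed, and the job is handed in when it is done.

Besides the shell and the picture viewer there is one more tool, called after "Call:" as name([rows], argument=value, ...), one row to a line, values as JSON. play_rows: Moves the arm, as the interface text tells. Shifts and turns lie within -1 to 1; 1 stands for 0.2 m of shift or 120 degrees of turn. Its arguments: {"type":"object","properties":{"targets":{"type":"array"},"newtons":{"type":"number"}},"required":["targets"]}

```bash
mkdir -p pics
python3 - <<'E'
from plant import manip
import cv2
s=manip.sense(); print(s)
for n in("scene","top"):
    d=manip.get_image(n); cv2.imwrite(f"pics/{n}0.png",d["color"]); print(n,d["intrinsics"],d["rvec"],d["tvec"])
E
```

```text
{'time_s': 0.0, 'joint_pos': array([-1.32999780e+00,  5.33618779e-02,  1.61430404e+00,  3.63334146e-05,
        1.47597210e+00, -1.18989019e-01]), 'dq': array([ 0.00089591, -0.00091616, -0.00059342, -0.00057951,  0.00149358,
       -0.00030024]), 'tau': array([-2.99965352e-03, -3.93679476e+01, -3.70176888e+01, -4.23444826e-04,
        6.96271862e-03, -1.79514200e-05]), 'tool_pos': array([ 0.21991492, -0.58437122,  0.23005389]), 'tcp_rot': array([-3.08888602e+00, -5.61738598e-01,  1.38762002e-04]), 'wrist_force': array([ 0.00641915,  0.30942765, -0.67981621]), 'wrist_torque': array([ 0.02176349, -0.05952728,  0.01937704]), 'width': 0.998748534588464}
scene [[441.68429204   0.         316.39674858]
 [  0.         441.68429204 240.44220606]
 [  0.           0.           1.        ]] [ 0.89220058  2.61763433 -0.9114032 ] [ 0.40700603 -0.13510455  1.20213055]
top [[473.52250554   0.         318.41981458]
 [  0.         473.52250554 237.24322591]
 [  0.           0.           1.        ]] [ 2.15331603 -2.1791624   0.13652852] [0.01100521 0.56732214 1.13926637]
```

View pics/scene0.png

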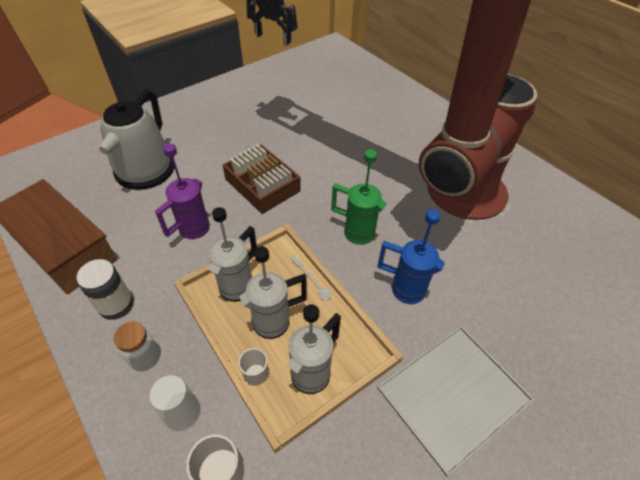

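View pics/top0.png

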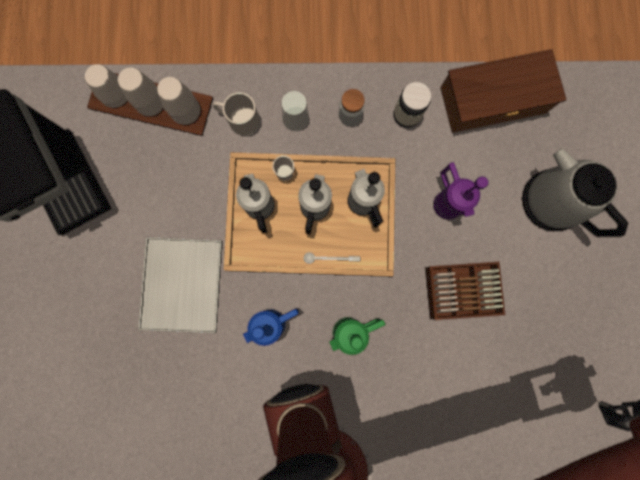

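The three plain steel pots are in the oak tray. Their knobs are in top at about (246,183), (316,184) and (375,178), with the handles towards the robot. The steel tray is at about (181,285). The blue, green and purple look-alikes stand outside the tray. I'll enlarge to measure.

Run:
```python
import cv2
a=cv2.imread("pics/top0.png")[145:285,220:405]; cv2.imwrite("pics/topc.png",cv2.resize(a,None,fx=4.2,fy=4.2,interpolation=2))
a=cv2.imread("pics/scene0.png")[200:400,190:360]; cv2.imwrite("pics/scc.png",cv2.resize(a,None,fx=3,fy=3,interpolation=2))
```

```text
(no output)
```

View pics/topc.png

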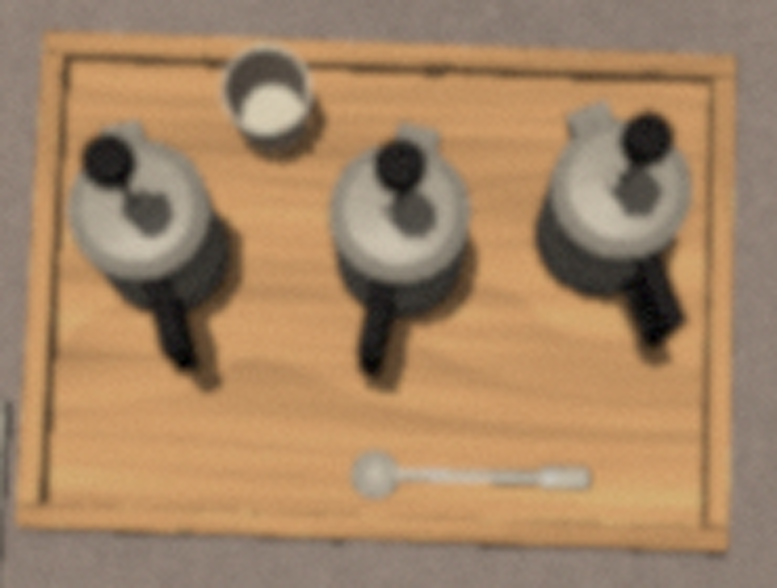

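View pics/scc.png

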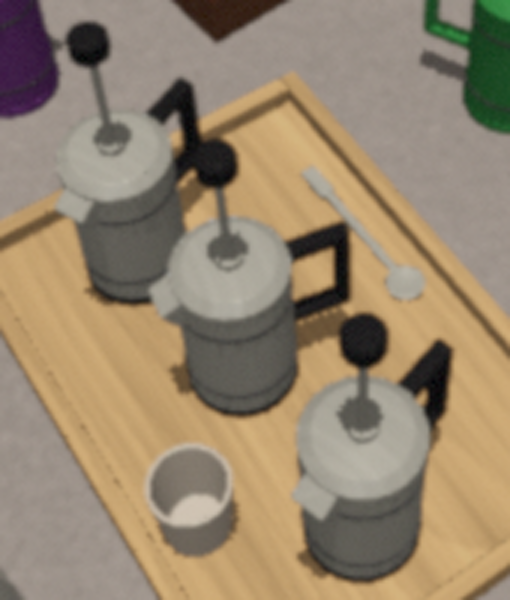

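```bash
cat > h.py <<'E'
import numpy as np, cv2, json
from plant import manip
C={}
def cam(n,d=None):
    if n not in C:
        d=manip.get_image(n) if d is None else d
        C[n]=(d["intrinsics"],cv2.Rodrigues(np.array(d["rvec"]))[0],np.array(d["tvec"]).ravel())
    return C[n]
def ray(n,p):
    K,R,t=cam(n); d=R.T@np.linalg.inv(K)@np.array([p[0],p[1],1.]); return -R.T@t,d/np.linalg.norm(d)
def plane(n,p,z):
    o,d=ray(n,p); return o+d*(z-o[2])/d[2]
def tri(p1,p2):
    o1,d1=ray("top",p1);o2,d2=ray("scene",p2)
    s=np.linalg.lstsq(np.c_[d1,-d2],o2-o1,rcond=None)[0]
    a,b=o1+s[0]*d1,o2+s[1]*d2
    return (a+b)/2,np.linalg.norm(a-b)
def proj(n,P):
    K,R,t=cam(n); q=K@(R@np.array(P,float)+t); return q[:2]/q[2]
E
python3 - <<'E'
from h import *
np.set_printoptions(precision=4,suppress=True)
T=lambda u,v:((u+.5)/4.2+220-.5,(v+.5)/4.2+145-.5)
S=lambda u,v:((u+.5)/3+190-.5,(v+.5)/3+200-.5)
for n,k,s,lid,h in(("A",(108,160),(363,340),(141,209),(184,360)),("B",(400,166),(215,163),(400,215),(372,368)),("C",(646,139),(89,44),(621,188),(655,340))):
    print(n,*tri(T(*k),S(*s)),"lid@.14",plane("top",T(*lid),.14),"strap@.14?",plane("top",T(*h),.12))
for p in((147,240),(221,240),(217,331),(140,331)): print(plane("top",p,.012))
for p in((375,475),(590,478)): print("spoon",plane("top",T(*p),.012))
for p in((45,35),(735,60),(725,550),(18,528)): print("oak",plane("top",T(*p),.028))
print("creamer",plane("top",T(267,80),.075))
E
```

```text
A [0.6538 0.1541 0.2551] 0.002074685332124979 lid@.14 [0.6545 0.1521 0.14  ] strap@.14? [0.5746 0.131  0.12  ]
B [0.6501 0.0131 0.2519] 0.0019286561578874073 lid@.14 [0.6497 0.0123 0.14  ] strap@.14? [0.5691 0.0285 0.12  ]
C [ 0.6615 -0.1063  0.2537] 0.0024867119379888016 lid@.14 [ 0.6634 -0.1077  0.14  ] strap@.14? [ 0.5828 -0.1266  0.12  ]
[0.5678 0.4343 0.012 ]
[0.5657 0.2489 0.012 ]
[0.3407 0.2562 0.012 ]
[0.3432 0.4448 0.012 ]
spoon [0.5185 0.0285 0.012 ]
spoon [ 0.5151 -0.0999  0.012 ]
oak [0.7856 0.2247 0.028 ]
oak [ 0.766  -0.1917  0.028 ]
oak [ 0.4708 -0.1767  0.028 ]
oak [0.4886 0.2378 0.028 ]
creamer [0.7433 0.088  0.075 ]
```

```bash
cat >> h.py <<'E'
from scipy.spatial.transform import Rotation as Ro
def st():
    s=manip.sense(); R=Ro.from_rotvec(s["tcp_rot"])
    M=R.as_matrix(); print("t",round(s["time_s"],2),"p",np.round(s["tool_pos"],4),"x",np.round(M[:,0],3),"z",np.round(M[:,2],3),"F",np.round(s["wrist_force"],2),"w",round(s["width"],3),"q",np.round(s["joint_pos"],2))
    return s,R
def off(dw,R): return np.round(R.inv().apply(dw)/0.2,4)
def turn(Rt,R): return np.round((R.inv()*Rt).as_rotvec()/np.radians(120),4)
E
python3 - <<'E'
from h import *
s,R=st(); print(off(np.array([.6625,-.107,.34])-s["tool_pos"],R)); print(off([0,0,.11],R))
print(turn(Ro.from_matrix([[1,0,0],[0,-1,0],[0,0,-1]]),R))
E
```

```text
t 0.2 p [ 0.22   -0.5846  0.2305] x [0.936 0.352 0.   ] z [-0.     0.001 -1.   ] F [-0.22  0.46  0.66] w 0.999 q [-1.33  0.05  1.61  0.    1.48 -0.12]
[ 2.9119 -1.4567 -0.545 ]
[ 1.0e-04 -7.0e-04 -5.5e-01]
[-0.0006  0.      0.1718]
```

Call:
play_rows([
  {"offset": [0, 0, -0.31], "angular": [0, 0, 0], "fingers": 0},
  {"offset": [0.2, -0.1, -0.55], "angular": [0, 0, 0.05], "fingers": 0},
  {"offset": [0.5, -0.25, -0.55], "angular": [0, 0, 0.11], "fingers": 0},
  {"offset": [0.75, -0.38, -0.55], "angular": [0, 0, 0.172], "fingers": 0},
  {"offset": [1, -0.5, -0.55], "angular": [0, 0, 0.172], "fingers": 0},
])

```text
time_s: 0.82
tool_pos: [0.3731, -0.4193, 0.3414]
tcp_rot: [3.141, -0.002, 0.001]
wrist_force: [1.1, 0.1, -0.2]
width: 0.001
```

Run:
```python
from h import *
s,R=st(); print(off(np.array([.6625,-.107,.34])-s["tool_pos"],R))
```

```text
t 0.82 p [ 0.3731 -0.4193  0.3414] x [ 1.    -0.001  0.   ] z [ 0. -0. -1.] F [ 1.07  0.15 -0.21] w 0.001 q [-0.98 -0.14  1.62  0.    1.66  0.6 ]
[ 1.4452 -1.5629  0.0073]
```

Call:
play_rows([
  {"offset": [0.25, -0.25, 0], "angular": [0, 0, 0], "fingers": 0},
  {"offset": [0.45, -0.5, 0], "angular": [0, 0, 0], "fingers": 0},
  {"offset": [0.7, -0.75, 0], "angular": [0, 0, 0], "fingers": 0},
  {"offset": [0.95, -1, 0], "angular": [0, 0, 0], "fingers": 0},
])

```text
time_s: 1.32
tool_pos: [0.5448, -0.2378, 0.3413]
tcp_rot: [3.141, -0.001, 0.0]
wrist_force: [1.5, -1.4, -0.2]
width: 0.0
```

Call:
play_rows([
  {"offset": [0.2, -0.22, 0], "angular": [0, 0, 0], "fingers": 0},
  {"offset": [0.4, -0.45, 0], "angular": [0, 0, 0], "fingers": 0},
  {"offset": [0.495, -0.56, 0], "angular": [0, 0, 0], "fingers": 0},
  {"offset": [0.495, -0.56, 0], "angular": [0, 0, 0], "fingers": 0},
  {"offset": [0.495, -0.56, 0], "angular": [0, 0, 0], "fingers": 0},
])

```text
time_s: 1.95
tool_pos: [0.6424, -0.1281, 0.341]
tcp_rot: [3.141, -0.001, -0.001]
wrist_force: [-1.1, 0.2, 0.2]
width: 0.005
```

Run:
```python
from h import *
s,R=st(); print(off(np.array([.662,-.107,.34])-s["tool_pos"],R))
for n in("top","scene"):
    d=manip.get_image(n)
    a=d["color"]; x,y=(280,110) if n=="top" else (130,130)
    cv2.imwrite(f"pics/{n}1.png",cv2.resize(a[y:y+190,x:x+220],None,fx=3,fy=3,interpolation=2))
    print(n, proj(n,s["tool_pos"]))
```

```text
t 1.95 p [ 0.6424 -0.1281  0.341 ] x [ 1.    -0.001 -0.001] z [-0.001 -0.    -1.   ] F [-1.14  0.22  0.22] w 0.005 q [-0.31  0.08  1.4  -0.    1.66  1.26]
[ 0.0982 -0.1055  0.005 ]
top [390.95157739 176.93098391]
scene [213.88551103 166.66823143]
```

Call:
play_rows([
  {"offset": [0.098, -0.105, 0.2], "angular": [0, 0, 0], "fingers": 0},
  {"offset": [0.098, -0.105, 0.25], "angular": [0, 0, 0], "fingers": 0},
  {"offset": [0.098, -0.105, 0.25], "angular": [0, 0, 0], "fingers": 0},
])

```text
time_s: 2.52
tool_pos: [0.6615, -0.1072, 0.2903]
tcp_rot: [-3.141, 0.002, 0.004]
wrist_force: [-0.3, 0.1, -0.3]
width: -0.003
```

Run:
```python
from h import *
s,R=st()
for n in("top","scene"):
    d=manip.get_image(n)
    a=d["color"]; x,y=(280,110) if n=="top" else (130,130)
    cv2.imwrite(f"pics/{n}1.png",cv2.resize(a[y:y+190,x:x+220],None,fx=3,fy=3,interpolation=2))
    print(n, proj(n,s["tool_pos"]))
```

```text
t 2.52 p [ 0.6615 -0.1072  0.2903] x [ 1.    -0.001 -0.002] z [-0.002  0.    -1.   ] F [-0.29  0.13 -0.3 ] w -0.003 q [-0.27  0.13  1.43 -0.    1.58  1.3 ]
top [375.83203314 173.73308466]
scene [215.05740379 199.7327662 ]
```

View pics/scene1.png

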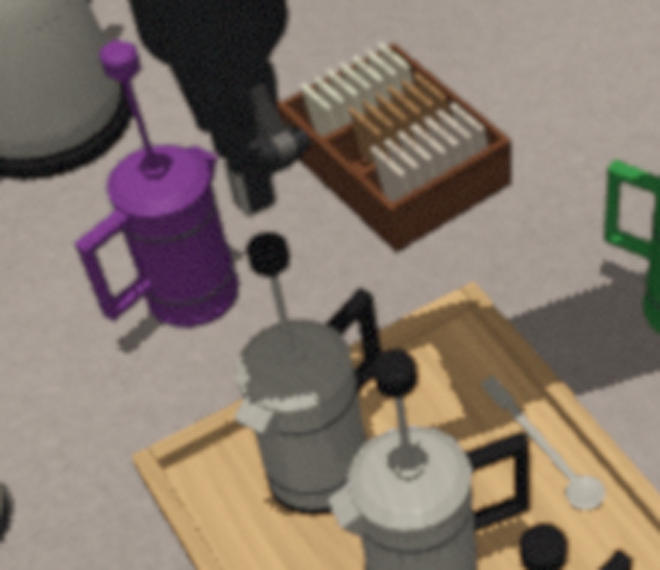

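View pics/top1.png

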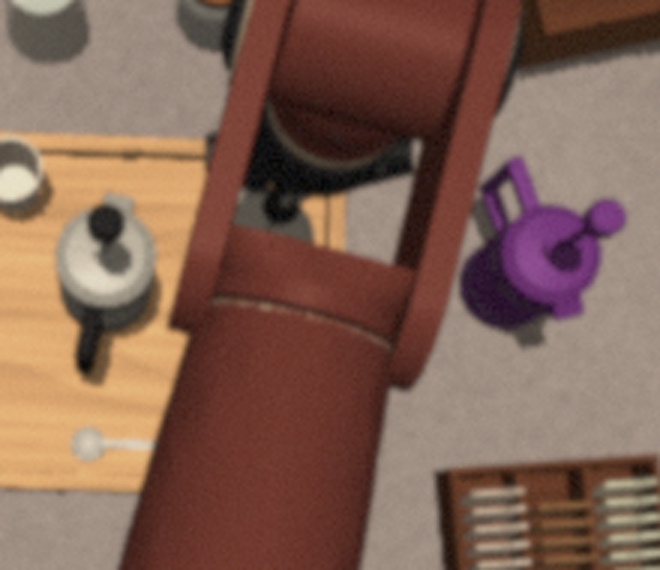

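Call:
play_rows([
  {"offset": [0, 0, 0.05], "angular": [0, 0, 0], "fingers": 0},
  {"offset": [0, 0, 0.09], "angular": [0, 0, 0], "fingers": 0},
  {"offset": [0, 0, 0.13], "angular": [0, 0, 0], "fingers": 0},
  {"offset": [0, 0, 0.16], "angular": [0, 0, 0], "fingers": 0},
  {"offset": [0, 0, 0.19], "angular": [0, 0, 0], "fingers": 0},
])

```text
time_s: 3.35
tool_pos: [0.6627, -0.1066, 0.2545]
tcp_rot: [3.141, -0.001, 0.002]
wrist_force: [-1.4, -0.6, 6.1]
width: -0.0
```

Call:
play_rows([
  {"offset": [0, 0, 0.02], "angular": [0, 0, 0], "fingers": 0},
  {"offset": [0, 0, 0.04], "angular": [0, 0, 0], "fingers": 0},
  {"offset": [0, 0, 0.06], "angular": [0, 0, 0], "fingers": 0},
  {"offset": [0, 0, 0.08], "angular": [0, 0, 0], "fingers": 0},
])

```text
time_s: 3.85
tool_pos: [0.6628, -0.1067, 0.2389]
tcp_rot: [3.141, -0.001, 0.003]
wrist_force: [-1.3, -0.3, 4.8]
width: -0.002
```

Run:
```python
from h import *
s,R=st()
d=manip.get_image("scene"); cv2.imwrite("pics/s2.png",cv2.resize(d["color"][130:320,130:350],None,fx=3,fy=3,interpolation=2))
```

```text
t 3.85 p [ 0.6628 -0.1067  0.2389] x [ 1.    -0.     0.002] z [ 0.002 -0.001 -1.   ] F [-1.3  -0.33  4.8 ] w -0.002 q [-0.27  0.15  1.49 -0.    1.49  1.3 ]
```

View pics/s2.png

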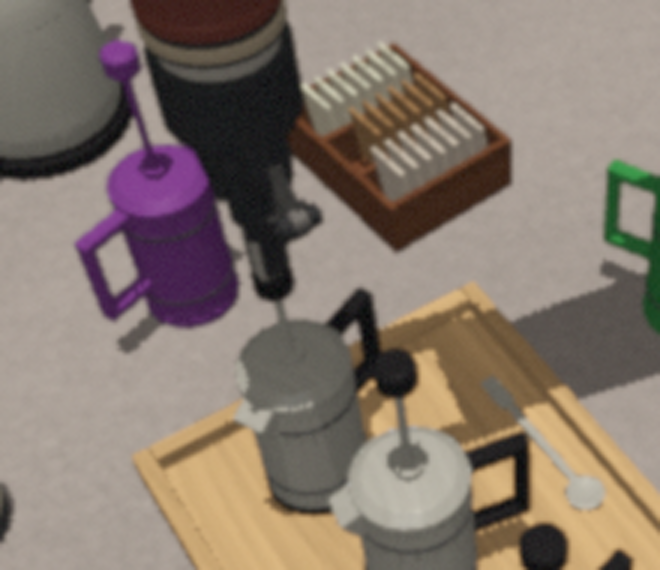

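The fingers sit squarely on the knob (crop 272,288), about 28 mm down with a 5 N drag. I'll carry on in small steps.

Call:
play_rows([
  {"offset": [0, 0, 0.02], "angular": [0, 0, 0], "fingers": 0},
  {"offset": [0, 0, 0.04], "angular": [0, 0, 0], "fingers": 0},
  {"offset": [0, 0, 0.06], "angular": [0, 0, 0], "fingers": 0},
])

```text
time_s: 4.28
tool_pos: [0.6628, -0.1067, 0.2266]
tcp_rot: [3.141, -0.001, 0.002]
wrist_force: [-1.7, 0.6, 5.4]
width: 0.001
```

Call:
play_rows([
  {"offset": [0, 0, 0.02], "angular": [0, 0, 0], "fingers": 0},
  {"offset": [0, 0, 0.04], "angular": [0, 0, 0], "fingers": 0},
])

```text
time_s: 4.53
tool_pos: [0.6629, -0.1067, 0.2191]
tcp_rot: [3.141, -0.001, 0.003]
wrist_force: [-2.1, 0.3, 10.3]
width: -0.002
```

Call:
play_rows([
  {"offset": [0, 0, 0.01], "angular": [0, 0, 0], "fingers": 0},
  {"offset": [0, 0, 0.01], "angular": [0, 0, 0], "fingers": 0},
])

```text
time_s: 4.78
tool_pos: [0.6633, -0.1068, 0.2184]
tcp_rot: [3.141, -0.0, 0.005]
wrist_force: [-1.8, 0.0, 9.2]
width: 0.001
```

Call:
play_rows([
  {"offset": [0, 0, 0.015], "angular": [0, 0, 0], "fingers": 0},
  {"offset": [0, 0, 0.015], "angular": [0, 0, 0], "fingers": 0},
])

```text
time_s: 5.03
tool_pos: [0.6638, -0.1069, 0.2168]
tcp_rot: [3.14, -0.0, 0.008]
wrist_force: [-3.4, 1.1, 13.0]
width: 0.005
```

Call:
play_rows([
  {"offset": [0, 0, 0.02], "angular": [0, 0, 0], "fingers": 0},
  {"offset": [0, 0, 0.02], "angular": [0, 0, 0], "fingers": 0},
])

```text
time_s: 5.28
tool_pos: [0.6645, -0.1071, 0.2147]
tcp_rot: [3.139, -0.0, 0.012]
wrist_force: [-3.9, 0.7, 17.9]
width: 0.003
```

C meets a spring of about 2.3 N/mm starting near 47 mm down, so C is the binding pot. I'm backing off and going on to B.

Call:
play_rows([
  {"offset": [0, 0, -0.05], "angular": [0, 0, 0], "fingers": 0},
  {"offset": [0, 0, -0.2], "angular": [0, 0, 0], "fingers": 0},
  {"offset": [0, 0, -0.4], "angular": [0, 0, 0], "fingers": 0},
  {"offset": [-0.03, -0.2, -0.42], "angular": [0, 0, 0], "fingers": 0},
  {"offset": [-0.06, -0.45, -0.42], "angular": [0, 0, 0], "fingers": 0},
  {"offset": [-0.065, -0.6, -0.42], "angular": [0, 0, 0], "fingers": 0},
  {"offset": [-0.065, -0.6, -0.42], "angular": [0, 0, 0], "fingers": 0},
])

```text
time_s: 6.15
tool_pos: [0.6491, 0.0154, 0.2916]
tcp_rot: [-3.141, -0.004, 0.001]
wrist_force: [1.0, -2.0, 0.2]
width: 0.001
```

Run:
```python
from h import *
s,R=st(); print(off(np.array([.650,.013,.275])-s["tool_pos"],R))
d=manip.get_image("scene"); cv2.imwrite("pics/s3.png",cv2.resize(d["color"][180:400,130:400],None,fx=2.9,fy=2.7,interpolation=2))
```

```text
t 6.15 p [0.6491 0.0154 0.2916] x [ 1.     0.003 -0.001] z [-0.001  0.    -1.   ] F [ 1.02 -2.04  0.24] w 0.001 q [-0.09  0.08  1.48  0.    1.58  1.48]
[0.0043 0.012  0.0832]
```

View pics/s3.png

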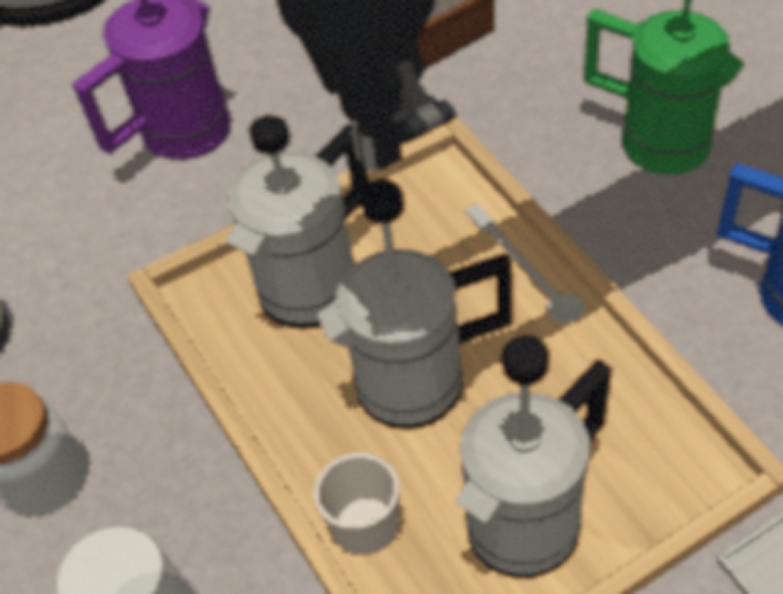

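Pot C's knob (crop 269,133) stays part-way down. The fingers are above B's knob (383,200). Next I press B.

Call:
play_rows([
  {"offset": [0.004, 0.01, 0.05], "angular": [0, 0, 0], "fingers": 0},
  {"offset": [0.004, 0.01, 0.09], "angular": [0, 0, 0], "fingers": 0},
  {"offset": [0.004, 0.01, 0.12], "angular": [0, 0, 0], "fingers": 0},
  {"offset": [0.004, 0.01, 0.15], "angular": [0, 0, 0], "fingers": 0},
  {"offset": [0.004, 0.01, 0.18], "angular": [0, 0, 0], "fingers": 0},
  {"offset": [0.004, 0.01, 0.2], "angular": [0, 0, 0], "fingers": 0},
])

```text
time_s: 6.95
tool_pos: [0.6505, 0.0112, 0.253]
tcp_rot: [3.141, -0.001, 0.002]
wrist_force: [-1.2, -0.6, 3.1]
width: -0.004
```

Call:
play_rows([
  {"offset": [0, 0, 0.02], "angular": [0, 0, 0], "fingers": 0},
  {"offset": [0, 0, 0.04], "angular": [0, 0, 0], "fingers": 0},
  {"offset": [0, 0, 0.06], "angular": [0, 0, 0], "fingers": 0},
])

```text
time_s: 7.32
tool_pos: [0.6503, 0.0114, 0.2403]
tcp_rot: [3.141, -0.001, 0.001]
wrist_force: [-0.7, -0.2, 4.1]
width: -0.002
```

Call:
play_rows([
  {"offset": [0, 0, 0.02], "angular": [0, 0, 0], "fingers": 0},
  {"offset": [0, 0, 0.04], "angular": [0, 0, 0], "fingers": 0},
])

```text
time_s: 7.58
tool_pos: [0.6503, 0.0114, 0.2321]
tcp_rot: [3.141, -0.001, 0.0]
wrist_force: [0.2, -1.3, 4.0]
width: -0.003
```

Call:
play_rows([
  {"offset": [0, 0, 0.02], "angular": [0, 0, 0], "fingers": 0},
  {"offset": [0, 0, 0.04], "angular": [0, 0, 0], "fingers": 0},
  {"offset": [0, 0, 0.06], "angular": [0, 0, 0], "fingers": 0},
])

```text
time_s: 7.95
tool_pos: [0.6503, 0.0114, 0.22]
tcp_rot: [3.142, -0.001, 0.0]
wrist_force: [-0.5, -1.2, 2.8]
width: -0.001
```

Call:
play_rows([
  {"offset": [0, 0, 0.02], "angular": [0, 0, 0], "fingers": 0},
  {"offset": [0, 0, 0.04], "angular": [0, 0, 0], "fingers": 0},
  {"offset": [0, 0, 0.06], "angular": [0, 0, 0], "fingers": 0},
])

```text
time_s: 8.32
tool_pos: [0.6503, 0.0114, 0.2081]
tcp_rot: [3.142, -0.001, 0.0]
wrist_force: [-0.5, -0.7, 3.1]
width: 0.001
```

Call:
play_rows([
  {"offset": [0, 0, 0.02], "angular": [0, 0, 0], "fingers": 0},
  {"offset": [0, 0, 0.04], "angular": [0, 0, 0], "fingers": 0},
  {"offset": [0, 0, 0.06], "angular": [0, 0, 0], "fingers": 0},
])

```text
time_s: 8.7
tool_pos: [0.6502, 0.0114, 0.1961]
tcp_rot: [3.142, -0.001, 0.0]
wrist_force: [-1.2, -0.9, 3.4]
width: -0.002
```

Call:
play_rows([
  {"offset": [0, 0, 0.02], "angular": [0, 0, 0], "fingers": 0},
  {"offset": [0, 0, 0.035], "angular": [0, 0, 0], "fingers": 0},
  {"offset": [0, 0, 0.045], "angular": [0, 0, 0], "fingers": 0},
])

```text
time_s: 9.07
tool_pos: [0.6502, 0.0114, 0.187]
tcp_rot: [-3.142, 0.001, 0.0]
wrist_force: [0.3, -1.0, 3.2]
width: 0.004
```

Call:
play_rows([
  {"offset": [0, 0, 0.005], "angular": [0, 0, 0], "fingers": 0},
  {"offset": [0, 0, 0.01], "angular": [0, 0, 0], "fingers": 0},
])

```text
time_s: 9.32
tool_pos: [0.6502, 0.0114, 0.1853]
tcp_rot: [3.142, -0.001, 0.0]
wrist_force: [-0.5, -1.9, 3.0]
width: -0.005
```

Call:
play_rows([
  {"offset": [0, 0, 0.005], "angular": [0, 0, 0], "fingers": 0},
  {"offset": [0, 0, 0.01], "angular": [0, 0, 0], "fingers": 0},
])

```text
time_s: 9.57
tool_pos: [0.6502, 0.0114, 0.1833]
tcp_rot: [3.142, -0.001, 0.0]
wrist_force: [0.7, -1.6, 3.7]
width: 0.002
```

Call:
play_rows([
  {"offset": [0, 0, 0.005], "angular": [0, 0, 0], "fingers": 0},
  {"offset": [0, 0, 0.01], "angular": [0, 0, 0], "fingers": 0},
])

```text
time_s: 9.82
tool_pos: [0.6504, 0.0113, 0.182]
tcp_rot: [3.141, -0.001, 0.001]
wrist_force: [-2.6, -1.5, 7.8]
width: 0.001
```

B is home: TCP at 0.182 m, the height expected, and the force is rising. Now A.

Call:
play_rows([
  {"offset": [0, 0, -0.1], "angular": [0, 0, 0], "fingers": 0},
  {"offset": [0, 0, -0.35], "angular": [0, 0, 0], "fingers": 0},
  {"offset": [0, -0.05, -0.55], "angular": [0, 0, 0], "fingers": 0},
  {"offset": [0, -0.3, -0.55], "angular": [0, 0, 0], "fingers": 0},
  {"offset": [0.018, -0.55, -0.55], "angular": [0, 0, 0], "fingers": 0},
  {"offset": [0.018, -0.71, -0.55], "angular": [0, 0, 0], "fingers": 0},
  {"offset": [0.018, -0.71, -0.55], "angular": [0, 0, 0], "fingers": 0},
  {"offset": [0.018, -0.71, -0.55], "angular": [0, 0, 0], "fingers": 0},
])

```text
time_s: 10.82
tool_pos: [0.6538, 0.1532, 0.2914]
tcp_rot: [3.141, -0.001, -0.0]
wrist_force: [-0.2, -0.4, -0.5]
width: -0.003
```

Run:
```python
from h import *
s,R=st(); print(off(np.array([.654,.153,.275])-s["tool_pos"],R))
d=manip.get_image("scene"); cv2.imwrite("pics/s4.png",cv2.resize(d["color"][180:400,130:400],None,fx=2.9,fy=2.7,interpolation=2))
```

```text
t 10.82 p [0.6538 0.1532 0.2914] x [ 1. -0. -0.] z [-0. -0. -1.] F [-0.2  -0.45 -0.46] w -0.003 q [ 0.12  0.13  1.43 -0.    1.58  1.69]
[0.0011 0.0011 0.082 ]
```

View pics/s4.png

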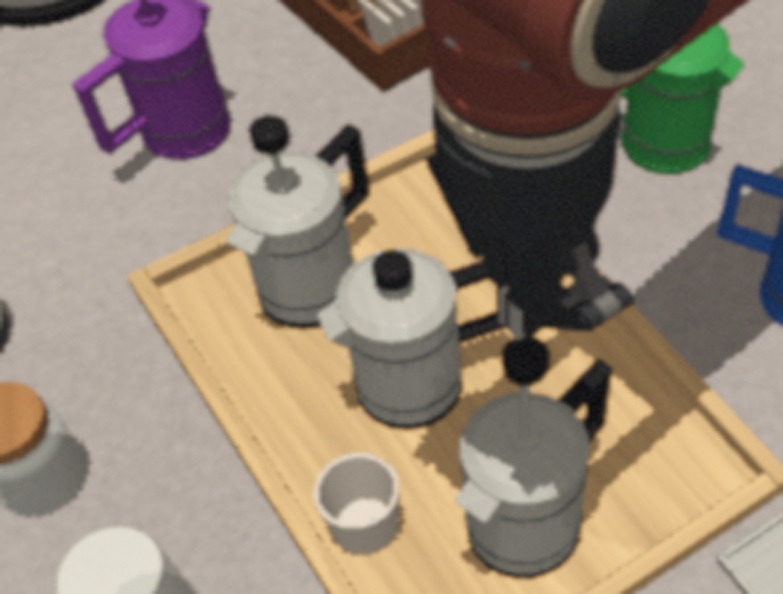

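B's knob (392,270) is right down on its lid, and the fingers are over A's knob (525,360). Next I press A.

Call:
play_rows([
  {"offset": [0, 0, 0.05], "angular": [0, 0, 0], "fingers": 0},
  {"offset": [0, 0, 0.09], "angular": [0, 0, 0], "fingers": 0},
  {"offset": [0, 0, 0.12], "angular": [0, 0, 0], "fingers": 0},
  {"offset": [0, 0, 0.15], "angular": [0, 0, 0], "fingers": 0},
  {"offset": [0, 0, 0.18], "angular": [0, 0, 0], "fingers": 0},
  {"offset": [0, 0, 0.2], "angular": [0, 0, 0], "fingers": 0},
])

```text
time_s: 11.62
tool_pos: [0.6545, 0.1534, 0.2534]
tcp_rot: [-3.142, 0.001, -0.004]
wrist_force: [-1.6, -0.6, 7.0]
width: -0.0
```

Call:
play_rows([
  {"offset": [0, 0, 0.02], "angular": [0, 0, 0], "fingers": 0},
  {"offset": [0, 0, 0.04], "angular": [0, 0, 0], "fingers": 0},
  {"offset": [0, 0, 0.06], "angular": [0, 0, 0], "fingers": 0},
])

```text
time_s: 12.0
tool_pos: [0.6546, 0.1535, 0.2418]
tcp_rot: [-3.141, 0.001, -0.005]
wrist_force: [-1.6, -1.1, 7.5]
width: 0.001
```

Call:
play_rows([
  {"offset": [0, 0, 0.02], "angular": [0, 0, 0], "fingers": 0},
  {"offset": [0, 0, 0.04], "angular": [0, 0, 0], "fingers": 0},
])

```text
time_s: 12.25
tool_pos: [0.6546, 0.1534, 0.2337]
tcp_rot: [-3.142, 0.001, -0.005]
wrist_force: [-2.1, -0.3, 6.5]
width: -0.003
```

Call:
play_rows([
  {"offset": [0, 0, 0.02], "angular": [0, 0, 0], "fingers": 0},
  {"offset": [0, 0, 0.04], "angular": [0, 0, 0], "fingers": 0},
])

```text
time_s: 12.5
tool_pos: [0.6546, 0.1535, 0.2257]
tcp_rot: [-3.142, 0.001, -0.005]
wrist_force: [-1.9, -0.2, 5.9]
width: 0.003
```

Call:
play_rows([
  {"offset": [0, 0, 0.02], "angular": [0, 0, 0], "fingers": 0},
  {"offset": [0, 0, 0.04], "angular": [0, 0, 0], "fingers": 0},
  {"offset": [0, 0, 0.06], "angular": [0, 0, 0], "fingers": 0},
])

```text
time_s: 12.88
tool_pos: [0.6547, 0.1534, 0.2137]
tcp_rot: [-3.142, 0.001, -0.004]
wrist_force: [-2.3, -0.8, 7.6]
width: -0.0
```

Call:
play_rows([
  {"offset": [0, 0, 0.02], "angular": [0, 0, 0], "fingers": 0},
  {"offset": [0, 0, 0.04], "angular": [0, 0, 0], "fingers": 0},
  {"offset": [0, 0, 0.06], "angular": [0, 0, 0], "fingers": 0},
])

```text
time_s: 13.25
tool_pos: [0.6546, 0.1535, 0.2016]
tcp_rot: [-3.142, 0.001, -0.004]
wrist_force: [-2.4, -0.2, 7.1]
width: -0.002
```

Call:
play_rows([
  {"offset": [0, 0, 0.02], "angular": [0, 0, 0], "fingers": 0},
  {"offset": [0, 0, 0.04], "angular": [0, 0, 0], "fingers": 0},
])

```text
time_s: 13.5
tool_pos: [0.6546, 0.1535, 0.1936]
tcp_rot: [3.142, -0.001, 0.004]
wrist_force: [-2.0, -1.3, 7.6]
width: -0.0
```

Call:
play_rows([
  {"offset": [0, 0, 0.015], "angular": [0, 0, 0], "fingers": 0},
  {"offset": [0, 0, 0.025], "angular": [0, 0, 0], "fingers": 0},
])

```text
time_s: 13.75
tool_pos: [0.6545, 0.1534, 0.1883]
tcp_rot: [3.141, -0.001, 0.003]
wrist_force: [-2.0, -0.5, 6.6]
width: -0.002
```

Call:
play_rows([
  {"offset": [0, 0, 0.01], "angular": [0, 0, 0], "fingers": 0},
  {"offset": [0, 0, 0.02], "angular": [0, 0, 0], "fingers": 0},
])

```text
time_s: 14.0
tool_pos: [0.6545, 0.1535, 0.1845]
tcp_rot: [3.142, -0.001, 0.003]
wrist_force: [-1.5, -0.6, 6.1]
width: -0.003
```

Call:
play_rows([
  {"offset": [0, 0, 0.005], "angular": [0, 0, 0], "fingers": 0},
  {"offset": [0, 0, 0.01], "angular": [0, 0, 0], "fingers": 0},
])

```text
time_s: 14.25
tool_pos: [0.6545, 0.1534, 0.1824]
tcp_rot: [3.142, -0.001, 0.003]
wrist_force: [-1.9, -0.1, 5.7]
width: -0.001
```

Call:
play_rows([
  {"offset": [0, 0, 0.005], "angular": [0, 0, 0], "fingers": 0},
  {"offset": [0, 0, 0.01], "angular": [0, 0, 0], "fingers": 0},
])

```text
time_s: 14.5
tool_pos: [0.6552, 0.1535, 0.1822]
tcp_rot: [-3.141, 0.001, -0.006]
wrist_force: [-3.1, -0.7, 13.0]
width: -0.001
```

A is home at 0.182 m as well. I'll raise and re-measure pot C.

Call:
play_rows([
  {"offset": [0, 0, -0.1], "angular": [0, 0, 0], "fingers": 0.3},
  {"offset": [0, 0, -0.4], "angular": [0, 0, 0], "fingers": 0.6},
  {"offset": [0, 0, -0.7], "angular": [0, 0, 0], "fingers": 0.6},
  {"offset": [0, 0, -0.7], "angular": [0, 0, 0], "fingers": 0.6},
])

```text
time_s: 15.0
tool_pos: [0.6565, 0.1539, 0.3277]
tcp_rot: [-3.14, 0.0, -0.022]
wrist_force: [0.2, 0.1, 0.1]
width: 0.601
```

Run:
```python
from h import *
st()
d=manip.get_image("scene"); cv2.imwrite("pics/s5.png",cv2.resize(d["color"][200:400,190:360],None,fx=3,fy=3,interpolation=2)); cv2.imwrite("pics/s5h.png",cv2.resize(d["color"][205:305,205:305],None,fx=6,fy=6,interpolation=2))
d=manip.get_image("top"); cv2.imwrite("pics/t5.png",d["color"]);cv2.imwrite("pics/t5h.png",cv2.resize(d["color"][150:250,320:420],None,fx=6,fy=6,interpolation=2))
```

```text
t 15.0 p [0.6565 0.1539 0.3277] x [ 1.    -0.     0.014] z [ 0.014  0.002 -1.   ] F [0.24 0.1  0.08] w 0.601 q [0.12 0.12 1.38 0.   1.62 1.69]
```

View pics/s5h.png

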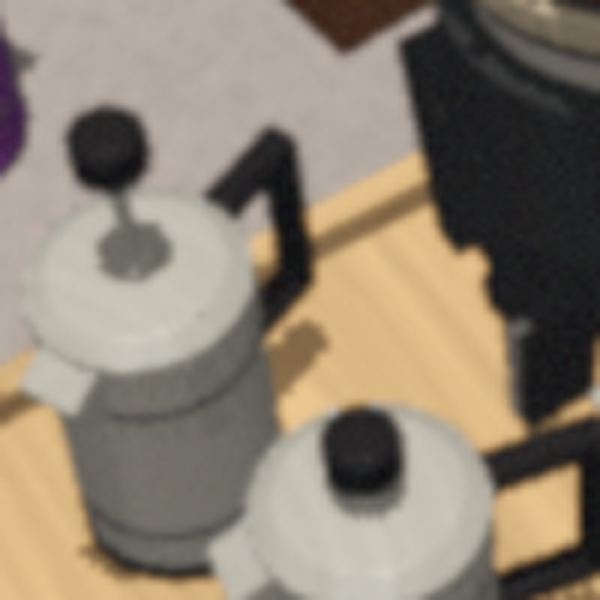

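View pics/t5h.png

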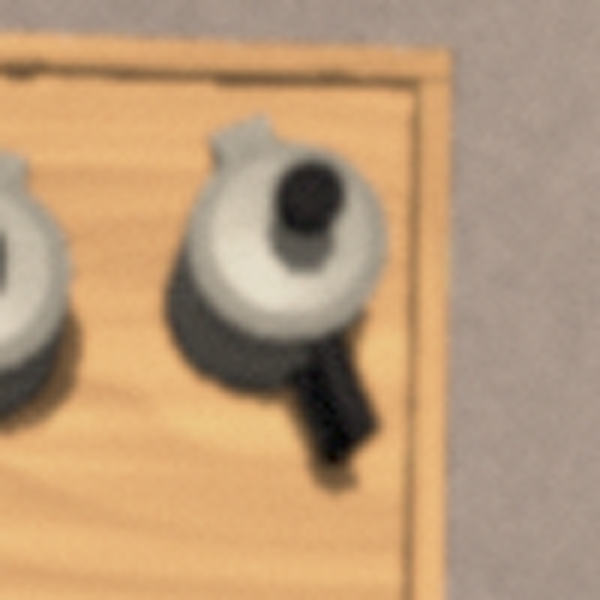

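View pics/t5.png

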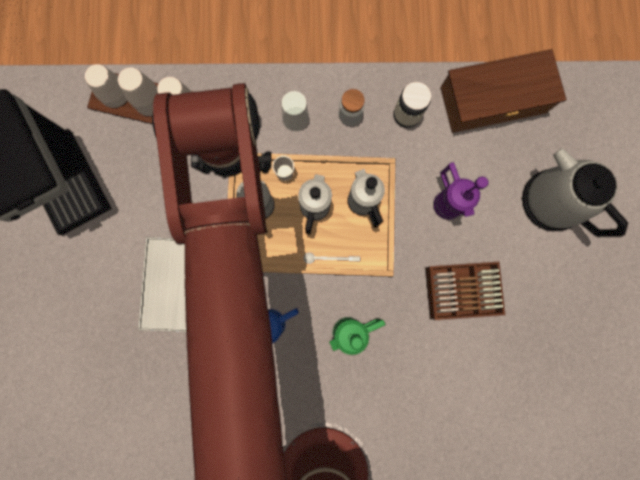

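View pics/s5.png

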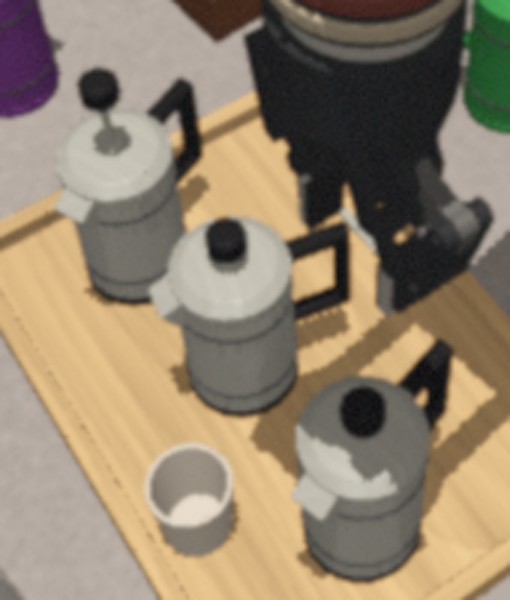

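Run:
```python
from h import *
x0,y0=.6632,-.1075
ims={n:cv2.imread(f"pics/{n}") for n in("t5h.png","s5h.png")}
for yaw,col in((8,(0,255,0)),(18,(0,0,255))):
  c,s=np.cos(np.radians(yaw)),np.sin(np.radians(yaw))
  W=lambda x,y,z:(x0+c*x-s*y,y0+s*x+c*y,z+.01)
  P=[W(-r,w,z) for z in(.130,.044) for r,w in((.071,-.007),(.071,.007),(.081,.007),(.081,-.007))]
  L=[W(.0385*np.cos(a),.0385*np.sin(a),.13) for a in np.linspace(0,6.28,40)]+[W(.038*np.cos(a),.038*np.sin(a),0) for a in np.linspace(0,6.28,40)]
  for n,f,o in(("top","t5h.png",(320,150)),("scene","s5h.png",(205,205))):
    im=ims[f]
    q=[tuple(int(v) for v in (proj(n,p)-o+.5)*6) for p in P]
    for k in(0,4):
      for i in range(4): cv2.line(im,q[k+i],q[k+(i+1)%4],col,1)
    for i in range(4): cv2.line(im,q[i],q[i+4],col,1)
    if yaw==18:
      for p in L: cv2.circle(im,tuple(int(v) for v in (proj(n,p)-o+.5)*6),1,(255,0,0),-1)
cv2.imwrite("pics/ov.png",cv2.resize(np.hstack([ims["t5h.png"][80:580,100:500],ims["s5h.png"][50:550,0:400]]),None,fx=1,fy=1))
```

```text
(no output)
```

View pics/ov.png

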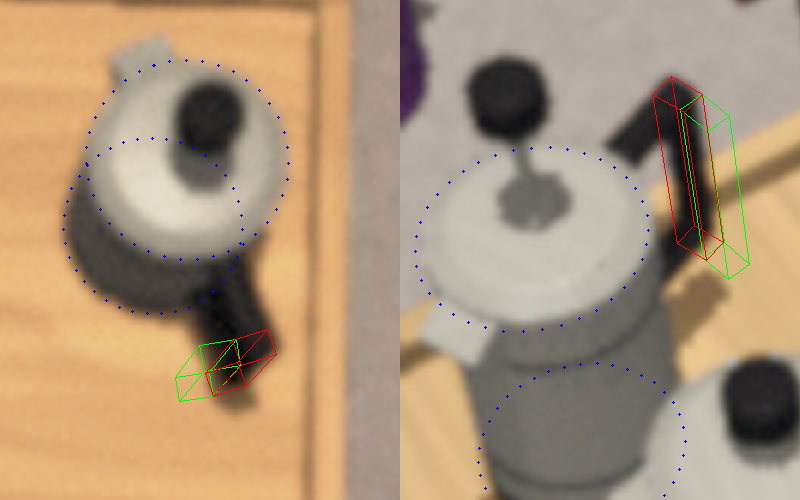

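Call:
play_rows([
  {"offset": [-0.05, 0.2, 0], "angular": [0, 0, -0.03], "fingers": 0.6},
  {"offset": [-0.1, 0.45, 0], "angular": [0, 0, -0.07], "fingers": 0.6},
  {"offset": [-0.2, 0.7, 0], "angular": [0, 0, -0.1], "fingers": 0.6},
  {"offset": [-0.33, 1, 0], "angular": [0, 0, -0.142], "fingers": 0.6},
  {"offset": [-0.33, 1, 0], "angular": [0, 0, -0.142], "fingers": 0.6},
  {"offset": [-0.33, 1, 0], "angular": [0, 0, -0.142], "fingers": 0.6},
])

```text
time_s: 15.95
tool_pos: [0.5873, -0.0465, 0.3166]
tcp_rot: [-3.106, -0.463, 0.004]
wrist_force: [-0.1, 0.8, 0.1]
width: 0.596
```

Run:
```python
from h import *
s,R=st(); y=np.radians(17);Rt=Ro.from_matrix(np.array([[np.cos(y),np.sin(y),0],[np.sin(y),-np.cos(y),0],[0,0,-1]]))
print(off(np.array([.5903,-.1297,.30])-s["tool_pos"],R),turn(Rt,R))
```

```text
t 15.95 p [ 0.5873 -0.0465  0.3166] x [ 0.957  0.292 -0.002] z [-0.002  0.001 -1.   ] F [-0.13  0.76  0.14] w 0.596 q [-0.21 -0.07  1.59  0.    1.62  1.07]
[-0.1067  0.4024  0.0827] [-0.0008  0.001  -0.0004]
```

Call:
play_rows([
  {"offset": [-0.06, 0.25, 0], "angular": [0, 0, 0], "fingers": 0.6},
  {"offset": [-0.107, 0.402, 0.1], "angular": [0, 0, 0], "fingers": 0.6},
  {"offset": [-0.107, 0.402, 0.4], "angular": [0, 0, 0], "fingers": 0.6},
  {"offset": [-0.107, 0.402, 0.6], "angular": [0, 0, 0], "fingers": 0.6},
  {"offset": [-0.107, 0.402, 0.6], "angular": [0, 0, 0], "fingers": 0.6},
  {"offset": [-0.107, 0.402, 0.6], "angular": [0, 0, 0], "fingers": 0.6},
])

```text
time_s: 16.7
tool_pos: [0.592, -0.129, 0.1999]
tcp_rot: [3.106, 0.467, 0.003]
wrist_force: [1.0, 0.5, 1.3]
width: 0.602
```

Run:
```python
from h import *
s,R=st(); y=np.radians(17);Rt=Ro.from_matrix(np.array([[np.cos(y),np.sin(y),0],[np.sin(y),-np.cos(y),0],[0,0,-1]]))
print(off(np.array([.5903,-.1297,.10])-s["tool_pos"],R),turn(Rt,R))
d=manip.get_image("scene"); cv2.imwrite("pics/s6.png",cv2.resize(d["color"][170:310,190:340],None,fx=5,fy=4.2,interpolation=2))
d=manip.get_image("top"); cv2.imwrite("pics/t6.png",cv2.resize(d["color"][150:250,320:420],None,fx=6,fy=6,interpolation=2))
print(proj("scene",s["tool_pos"]),proj("top",s["tool_pos"]))
```

```text
t 16.7 p [ 0.592  -0.129   0.1999] x [0.956 0.294 0.002] z [ 0.002 -0.001 -1.   ] F [0.98 0.46 1.33] w 0.602 q [-0.34  0.03  1.69  0.    1.42  0.94]
[-1.010e-02  2.000e-04  4.997e-01] [ 0.0005 -0.0008  0.0008]
[247.77275928 209.86885239] [381.43156904 216.01053005]
```

View pics/s6.png

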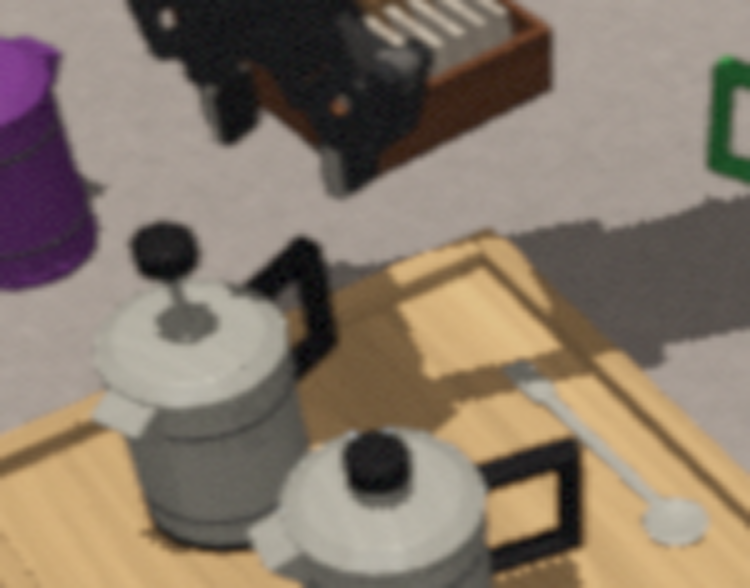

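View pics/t6.png

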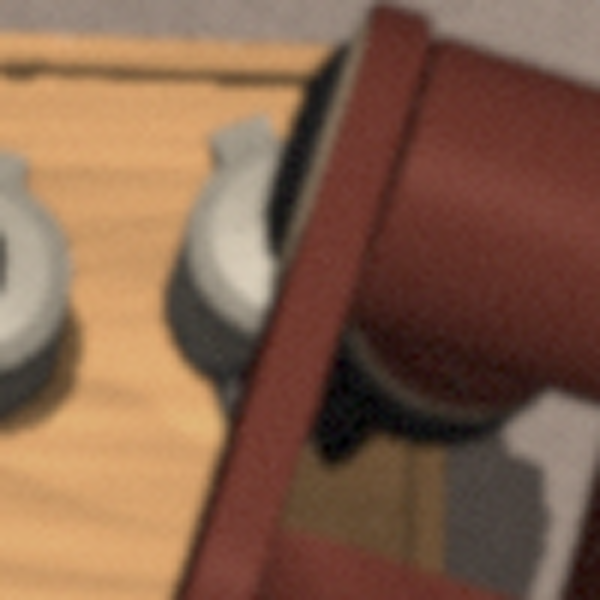

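Call:
play_rows([
  {"offset": [-0.01, 0, 0.12], "angular": [0, 0, 0], "fingers": 0.6},
  {"offset": [-0.01, 0, 0.24], "angular": [0, 0, 0], "fingers": 0.6},
  {"offset": [-0.01, 0, 0.3], "angular": [0, 0, 0], "fingers": 0.6},
])

```text
time_s: 17.27
tool_pos: [0.5889, -0.1302, 0.138]
tcp_rot: [-3.107, -0.465, 0.0]
wrist_force: [-0.1, -0.0, -0.2]
width: 0.597
```

Run:
```python
from h import *
s,R=st()
d=manip.get_image("scene"); cv2.imwrite("pics/s7.png",cv2.resize(d["color"][190:290,200:320],None,fx=6,fy=6,interpolation=2))
```

```text
t 17.27 p [ 0.5889 -0.1302  0.138 ] x [ 0.956  0.293 -0.   ] z [-0.  0. -1.] F [-0.1  -0.01 -0.23] w 0.597 q [-0.34  0.08  1.75  0.    1.32  0.93]
```

View pics/s7.png

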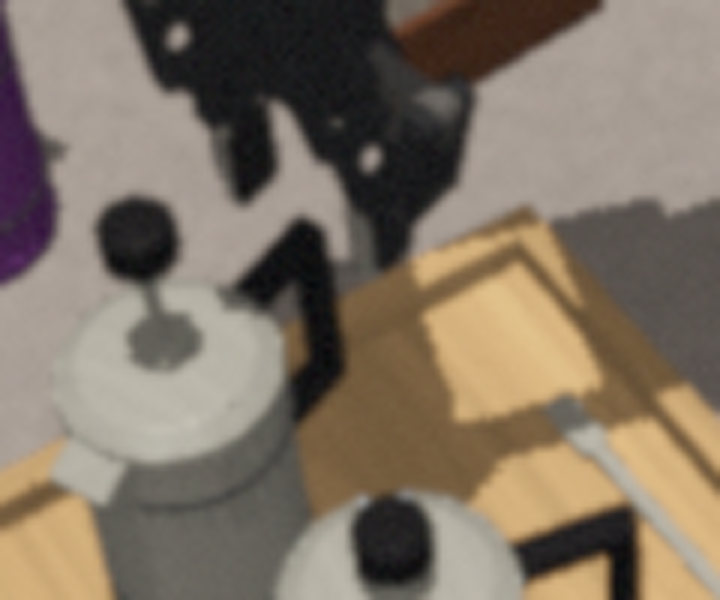

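The strap top (crop 310,225) lies midway between the fingertips (250,195) and (385,260). I'll descend and close.

Call:
play_rows([
  {"offset": [0.005, 0, 0.1], "angular": [0, 0, 0], "fingers": 0.6},
  {"offset": [0.005, 0, 0.19], "angular": [0, 0, 0], "fingers": 0.6},
  {"offset": [0.005, 0, 0.19], "angular": [0, 0, 0], "fingers": 0.6},
])

```text
time_s: 17.7
tool_pos: [0.5885, -0.1295, 0.0978]
tcp_rot: [-3.105, -0.464, 0.006]
wrist_force: [0.4, -0.7, 0.0]
width: 0.6
```

Call:
play_rows([
  {"offset": [0, 0, 0], "angular": [0, 0, 0], "fingers": 0.35},
  {"offset": [0, 0, 0], "angular": [0, 0, 0], "fingers": 0.2},
  {"offset": [0, 0, 0], "angular": [0, 0, 0], "fingers": 0.1},
  {"offset": [0, 0, 0], "angular": [0, 0, 0], "fingers": 0},
  {"offset": [0, 0, 0], "angular": [0, 0, 0], "fingers": 0},
  {"offset": [0, 0, 0], "angular": [0, 0, 0], "fingers": 0},
], newtons=100)

```text
time_s: 18.45
tool_pos: [0.5905, -0.1301, 0.1014]
tcp_rot: [3.106, 0.465, 0.002]
wrist_force: [-2.8, -0.4, 5.2]
width: 0.149
```

Run:
```python
from h import *
s,R=st(); print(s["wrist_torque"])
```

```text
t 18.45 p [ 0.5905 -0.1301  0.1014] x [0.956 0.293 0.001] z [ 0.001 -0.    -1.   ] F [-2.77 -0.44  5.17] w 0.149 q [-0.34  0.12  1.77  0.    1.25  0.93]
[0.05660341 0.1167096  0.07018505]
```

Call:
play_rows([
  {"offset": [0, 0, -0.03], "angular": [0, 0, 0], "fingers": 0},
  {"offset": [0, 0, -0.08], "angular": [0, 0, 0], "fingers": 0},
  {"offset": [0, 0, -0.15], "angular": [0, 0, 0], "fingers": 0},
  {"offset": [0, 0, -0.15], "angular": [0, 0, 0], "fingers": 0},
])

```text
time_s: 18.95
tool_pos: [0.5911, -0.1304, 0.1323]
tcp_rot: [3.105, 0.464, 0.005]
wrist_force: [0.0, 0.8, -5.0]
width: 0.15
```

Run:
```python
from h import *
s,R=st(); print(s["wrist_torque"])
d=manip.get_image("scene"); cv2.imwrite("pics/s8.png",cv2.resize(d["color"][170:310,180:340],None,fx=5,fy=4.2,interpolation=2))
```

```text
t 18.95 p [ 0.5911 -0.1304  0.1323] x [0.956 0.293 0.003] z [ 0.003 -0.001 -1.   ] F [ 0.01  0.76 -4.97] w 0.15 q [-0.34  0.08  1.75 -0.    1.3   0.93]
[-0.06053818  0.27183922  0.00116555]
```

View pics/s8.png

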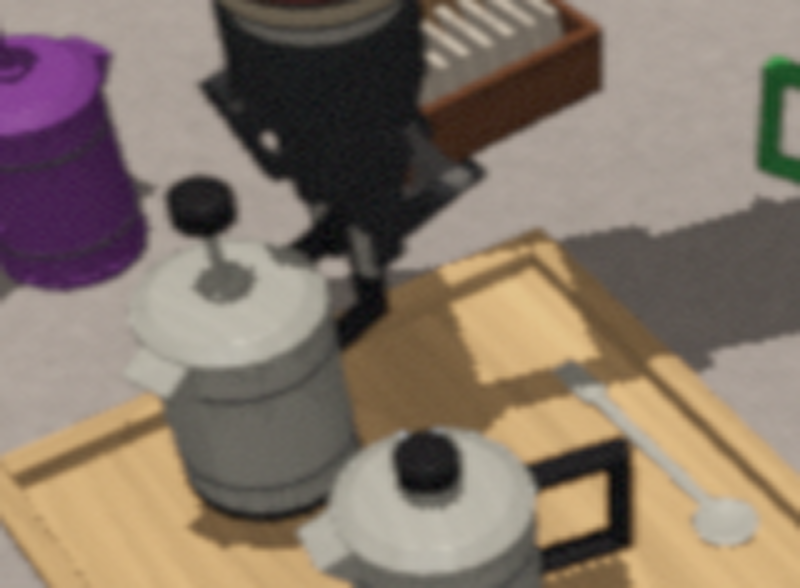

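The pot is off the tray and upright. The wrist force is 5 N, which matches its weight.

Call:
play_rows([
  {"offset": [0, 0, -0.1], "angular": [0, 0, 0], "fingers": 0},
  {"offset": [0, 0, -0.25], "angular": [0, 0, 0], "fingers": 0},
  {"offset": [0, 0, -0.4], "angular": [0, 0, 0], "fingers": 0},
  {"offset": [0, 0, -0.55], "angular": [0, 0, 0], "fingers": 0},
  {"offset": [0, 0, -0.7], "angular": [0, 0, 0], "fingers": 0},
  {"offset": [0, 0, -0.82], "angular": [0, 0, 0], "fingers": 0},
  {"offset": [0, 0, -0.88], "angular": [0, 0, 0], "fingers": 0},
  {"offset": [0, 0, -0.88], "angular": [0, 0, 0], "fingers": 0},
])

```text
time_s: 20.0
tool_pos: [0.5903, -0.1301, 0.3077]
tcp_rot: [3.106, 0.465, 0.003]
wrist_force: [-0.3, 0.0, -4.8]
width: 0.147
```

Run:
```python
from h import *
s,R=st(); print(s["wrist_torque"])
d=manip.get_image("scene"); cv2.imwrite("pics/s9.png",d["color"])
# look-alikes
for p in((258,330),(355,343)): print(plane("top",p,.26))
c=np.array([.4537,.346]);y=np.radians(17)
g=np.r_[c-.0755*np.array([np.cos(y),np.sin(y)]),.302]; print(g, off(g-s["tool_pos"],R), off([0,.4535,0],R))
```

```text
t 20.0 p [ 0.5903 -0.1301  0.3077] x [0.956 0.293 0.002] z [ 0.002 -0.001 -1.   ] F [-0.32  0.03 -4.76] w 0.147 q [-0.34 -0.03  1.57 -0.    1.6   0.93]
[-0.11027123  0.30059424  0.01633536]
[0.36061002 0.12648646 0.26      ]
[ 0.33325839 -0.0618506   0.26      ]
[0.38149899 0.32392594 0.302     ] [-0.3338 -2.4761  0.0247] [ 6.6360e-01 -2.1682e+00 -1.7000e-03]
```

View pics/s9.png

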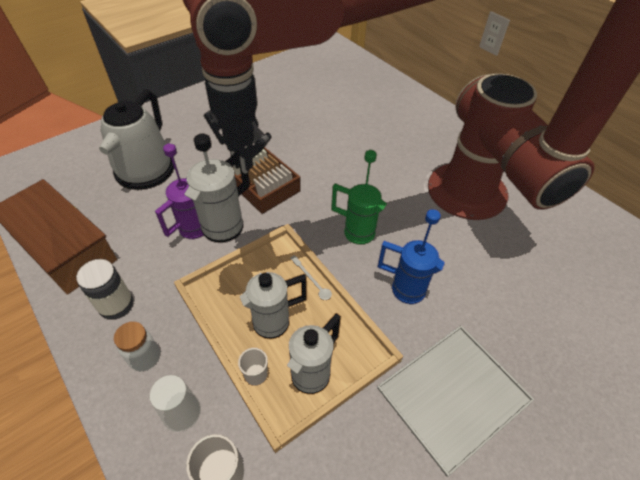

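Call:
play_rows([
  {"offset": [0.03, -0.1, 0], "angular": [0, 0, 0], "fingers": 0},
  {"offset": [0.08, -0.26, 0], "angular": [0, 0, 0], "fingers": 0},
  {"offset": [0.13, -0.42, 0], "angular": [0, 0, 0], "fingers": 0},
  {"offset": [0.18, -0.58, 0], "angular": [0, 0, 0], "fingers": 0},
  {"offset": [0.23, -0.74, 0], "angular": [0, 0, 0], "fingers": 0},
  {"offset": [0.28, -0.9, 0], "angular": [0, 0, 0], "fingers": 0},
])

```text
time_s: 20.85
tool_pos: [0.5899, 0.0608, 0.3049]
tcp_rot: [-3.106, -0.466, 0.003]
wrist_force: [-0.8, 0.1, -3.8]
width: 0.155
```

Call:
play_rows([
  {"offset": [0.05, -0.16, 0], "angular": [0, 0, 0], "fingers": 0},
  {"offset": [0.1, -0.32, 0], "angular": [0, 0, 0], "fingers": 0},
  {"offset": [0.15, -0.48, 0], "angular": [0, 0, 0], "fingers": 0},
  {"offset": [0.2, -0.64, 0], "angular": [0, 0, 0], "fingers": 0},
  {"offset": [0.25, -0.8, 0], "angular": [0, 0, 0], "fingers": 0},
  {"offset": [0.29, -0.94, 0], "angular": [0, 0, 0], "fingers": 0},
])

```text
time_s: 21.6
tool_pos: [0.5899, 0.2576, 0.3047]
tcp_rot: [-3.106, -0.467, 0.004]
wrist_force: [0.5, 0.1, -4.4]
width: 0.149
```

Call:
play_rows([
  {"offset": [0.03, -0.1, 0], "angular": [0, 0, 0], "fingers": 0},
  {"offset": [0.06, -0.2, 0], "angular": [0, 0, 0], "fingers": 0},
  {"offset": [0.094, -0.32, 0], "angular": [0, 0, 0], "fingers": 0},
  {"offset": [0.094, -0.32, 0], "angular": [0, 0, 0], "fingers": 0},
])

```text
time_s: 22.1
tool_pos: [0.5901, 0.324, 0.306]
tcp_rot: [-3.106, -0.468, 0.001]
wrist_force: [0.3, 0.0, -4.8]
width: 0.15
```

Run:
```python
from h import *
s,R=st()
d=manip.get_image("scene"); cv2.imwrite("pics/s10.png",d["color"])
g=np.r_[.3815,.3239,s["tool_pos"][2]]; print(off(g-s["tool_pos"],R))
```

```text
t 22.1 p [0.5901 0.324  0.306 ] x [ 0.956  0.294 -0.   ] z [-0.001  0.    -1.   ] F [ 0.35  0.04 -4.84] w 0.15 q [0.39 0.13 1.4  0.   1.6  1.66]
[-9.971e-01 -3.067e-01  5.000e-04]
```

View pics/s10.png

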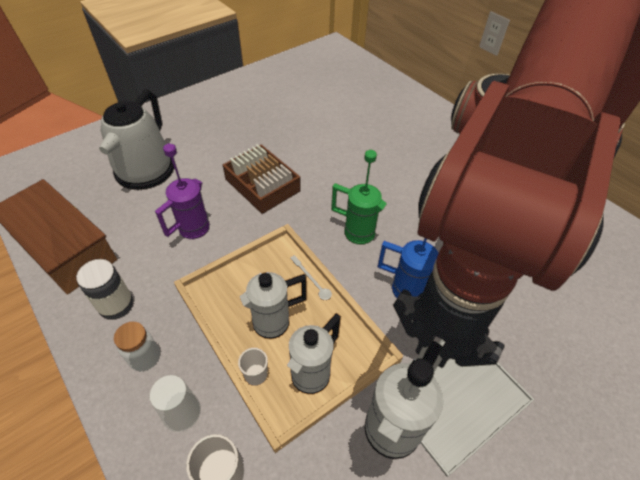

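Call:
play_rows([
  {"offset": [-0.12, -0.037, 0], "angular": [0, 0, 0], "fingers": 0},
  {"offset": [-0.27, -0.083, 0], "angular": [0, 0, 0], "fingers": 0},
  {"offset": [-0.42, -0.13, 0], "angular": [0, 0, 0], "fingers": 0},
  {"offset": [-0.57, -0.175, 0], "angular": [0, 0, 0], "fingers": 0},
  {"offset": [-0.72, -0.22, 0], "angular": [0, 0, 0], "fingers": 0},
  {"offset": [-0.87, -0.268, 0], "angular": [0, 0, 0], "fingers": 0},
  {"offset": [-0.995, -0.307, 0], "angular": [0, 0, 0], "fingers": 0},
  {"offset": [-0.995, -0.307, 0], "angular": [0, 0, 0], "fingers": 0},
])

```text
time_s: 23.15
tool_pos: [0.3812, 0.3223, 0.3069]
tcp_rot: [-3.106, -0.466, -0.002]
wrist_force: [-0.2, 0.2, -4.7]
width: 0.146
```

Call:
play_rows([
  {"offset": [0, 0, 0.12], "angular": [0, 0, 0], "fingers": 0},
  {"offset": [0, 0, 0.27], "angular": [0, 0, 0], "fingers": 0},
  {"offset": [0, 0, 0.42], "angular": [0, 0, 0], "fingers": 0},
  {"offset": [0, 0, 0.57], "angular": [0, 0, 0], "fingers": 0},
  {"offset": [0, 0, 0.7], "angular": [0, 0, 0], "fingers": 0},
  {"offset": [0, 0, 0.8], "angular": [0, 0, 0], "fingers": 0},
  {"offset": [0, 0, 0.87], "angular": [0, 0, 0], "fingers": 0},
  {"offset": [0, 0, 0.87], "angular": [0, 0, 0], "fingers": 0},
])

```text
time_s: 24.15
tool_pos: [0.3819, 0.322, 0.1313]
tcp_rot: [3.106, 0.464, -0.003]
wrist_force: [-0.7, -0.1, -4.1]
width: 0.15
```

Run:
```python
from h import *
s,R=st()
d=manip.get_image("scene"); cv2.imwrite("pics/s11.png",cv2.resize(d["color"][230:480,340:640],None,fx=2.4,fy=2.4,interpolation=2))
d=manip.get_image("top"); cv2.imwrite("pics/t11.png",cv2.resize(d["color"][200:350,120:300],None,fx=4,fy=4,interpolation=2))
g=np.r_[.3815,.3239,.0955]; print(off(g-s["tool_pos"],R))
```

```text
t 24.15 p [0.3819 0.322  0.1313] x [ 0.956  0.292 -0.002] z [-0.002 -0.001 -1.   ] F [-0.7  -0.09 -4.15] w 0.15 q [ 0.55 -0.17  2.   -0.    1.32  1.83]
[ 0.0013 -0.0096  0.1789]
```

View pics/s11.png

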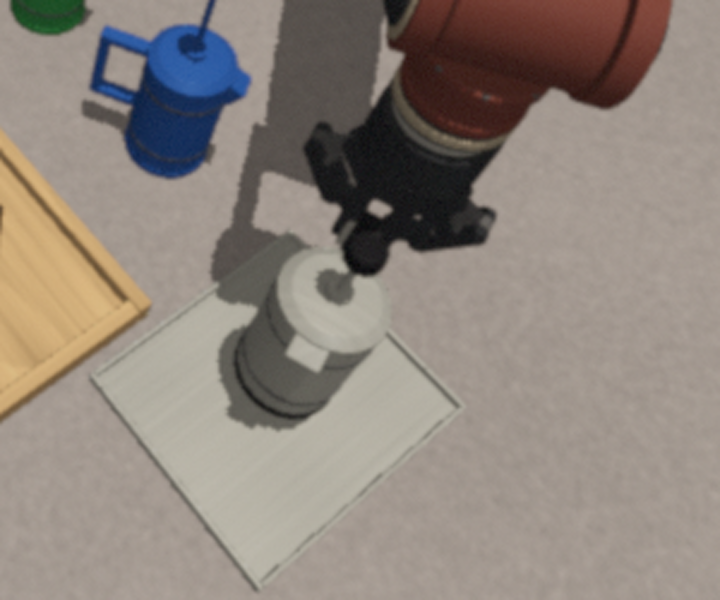

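View pics/t11.png

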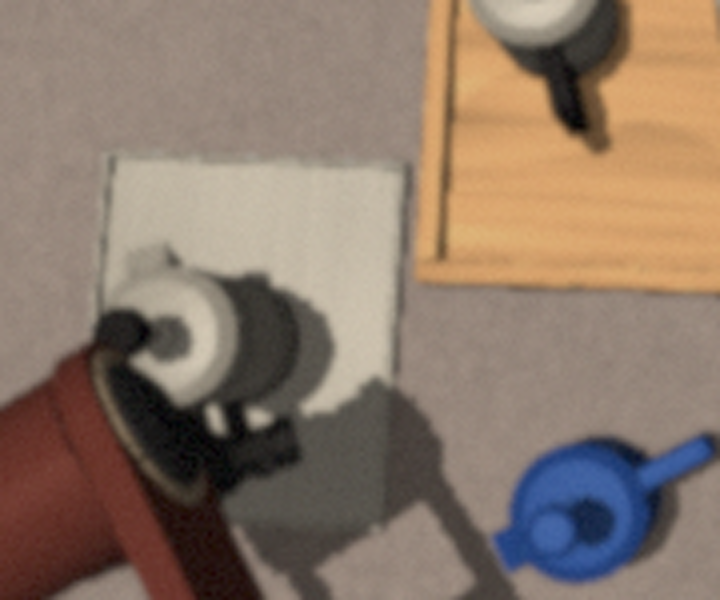

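Call:
play_rows([
  {"offset": [0, -0.008, 0.05], "angular": [0, 0, 0], "fingers": 0},
  {"offset": [0, -0.008, 0.1], "angular": [0, 0, 0], "fingers": 0},
  {"offset": [0, -0.008, 0.14], "angular": [0, 0, 0], "fingers": 0},
  {"offset": [0, -0.008, 0.165], "angular": [0, 0, 0], "fingers": 0},
  {"offset": [0, -0.008, 0.165], "angular": [0, 0, 0], "fingers": 0},
])

```text
time_s: 24.88
tool_pos: [0.3814, 0.3238, 0.0986]
tcp_rot: [3.107, 0.465, -0.002]
wrist_force: [-0.7, -1.3, -5.2]
width: 0.147
```

Call:
play_rows([
  {"offset": [0, 0, 0.01], "angular": [0, 0, 0], "fingers": 0},
  {"offset": [0, 0, 0.01], "angular": [0, 0, 0], "fingers": 0},
])

```text
time_s: 25.12
tool_pos: [0.3819, 0.3241, 0.0975]
tcp_rot: [-3.107, -0.465, -0.001]
wrist_force: [0.1, 0.1, -4.5]
width: 0.148
```

Call:
play_rows([
  {"offset": [0, 0, 0.01], "angular": [0, 0, 0], "fingers": 0},
  {"offset": [0, 0, 0.01], "angular": [0, 0, 0], "fingers": 0},
])

```text
time_s: 25.38
tool_pos: [0.3821, 0.3242, 0.0959]
tcp_rot: [-3.107, -0.465, -0.001]
wrist_force: [-1.0, 0.6, -1.9]
width: 0.151
```

Call:
play_rows([
  {"offset": [0, 0, 0.01], "angular": [0, 0, 0], "fingers": 0},
  {"offset": [0, 0, 0.01], "angular": [0, 0, 0], "fingers": 0},
])

```text
time_s: 25.62
tool_pos: [0.3819, 0.3245, 0.0955]
tcp_rot: [-3.106, -0.465, -0.0]
wrist_force: [-6.9, -2.2, 8.6]
width: 0.147
```

It touches down at 0.0955 m, as predicted. I'll relieve the load and open the fingers.

Call:
play_rows([
  {"offset": [0, 0, -0.006], "angular": [0, 0, 0], "fingers": 0},
  {"offset": [0, 0, -0.006], "angular": [0, 0, 0], "fingers": 0.3},
  {"offset": [0, 0, -0.006], "angular": [0, 0, 0], "fingers": 0.5},
  {"offset": [0, 0, -0.006], "angular": [0, 0, 0], "fingers": 0.6},
  {"offset": [0, 0, -0.006], "angular": [0, 0, 0], "fingers": 0.6},
], newtons=20)

```text
time_s: 26.25
tool_pos: [0.3819, 0.324, 0.0945]
tcp_rot: [-3.107, -0.465, -0.0]
wrist_force: [-0.8, -0.2, 0.3]
width: 0.598
```

Run:
```python
from h import *
s,R=st()
d=manip.get_image("scene"); cv2.imwrite("pics/s12.png",cv2.resize(d["color"][230:480,340:640],None,fx=2.4,fy=2.4,interpolation=2))
```

```text
t 26.25 p [0.3819 0.324  0.0945] x [0.956 0.293 0.   ] z [ 0.  0. -1.] F [-0.84 -0.16  0.29] w 0.598 q [ 0.55 -0.12  2.02 -0.    1.24  1.83]
```

View pics/s12.png

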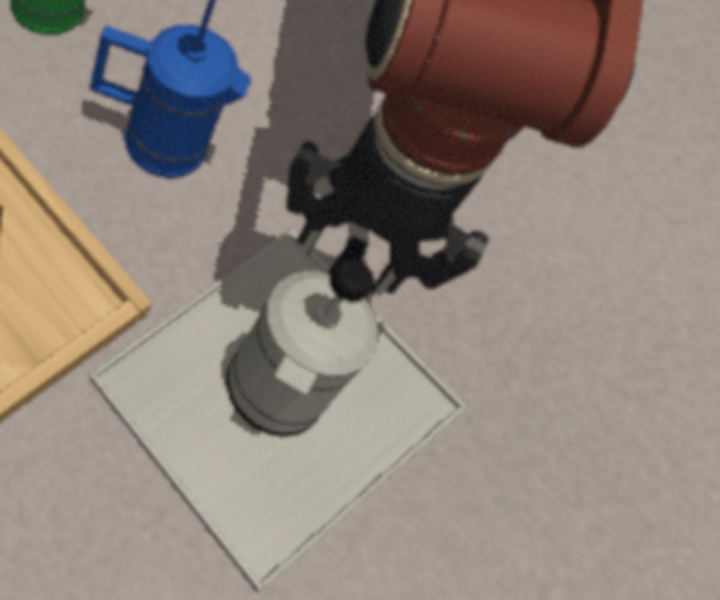

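The fingers are clear on both sides. I'll go straight up, then away.

Call:
play_rows([
  {"offset": [0, 0, -0.08], "angular": [0, 0, 0], "fingers": 0.6},
  {"offset": [0, 0, -0.25], "angular": [0, 0, 0], "fingers": 0.6},
  {"offset": [0, 0, -0.5], "angular": [0, 0, 0], "fingers": 0.6},
  {"offset": [0, 0, -0.8], "angular": [0, 0, 0], "fingers": 0.6},
  {"offset": [0, 0, -1], "angular": [0, 0, 0], "fingers": 0.6},
  {"offset": [0, 0, -1], "angular": [0, 0, 0], "fingers": 0.6},
])

```text
time_s: 27.05
tool_pos: [0.3835, 0.3251, 0.301]
tcp_rot: [-3.103, -0.464, -0.015]
wrist_force: [-0.6, -0.1, 0.5]
width: 0.6
```

Call:
play_rows([
  {"offset": [-0.1, 0.2, -0.1], "angular": [0, 0, 0], "fingers": 0.6},
  {"offset": [-0.1, 0.45, -0.2], "angular": [0, 0, 0], "fingers": 0.6},
  {"offset": [-0.1, 0.7, -0.2], "angular": [0, 0, 0], "fingers": 0.6},
  {"offset": [-0.1, 1, -0.2], "angular": [0, 0, 0], "fingers": 0.6},
  {"offset": [-0.1, 1, -0.2], "angular": [0, 0, 0], "fingers": 0.6},
  {"offset": [-0.1, 1, -0.2], "angular": [0, 0, 0], "fingers": 0.6},
])

```text
time_s: 27.8
tool_pos: [0.4208, 0.127, 0.3338]
tcp_rot: [-3.107, -0.464, 0.002]
wrist_force: [-0.3, -0.4, -0.7]
width: 0.598
```

Run:
```python
from h import *
st()
for n in("top","scene"):
    d=manip.get_image(n); cv2.imwrite(f"pics/{n}13.png",d["color"])
```

```text
t 27.8 p [0.4208 0.127  0.3338] x [ 0.956  0.292 -0.001] z [-0.001  0.    -1.   ] F [-0.29 -0.44 -0.67] w 0.598 q [ 0.12 -0.45  1.88  0.    1.71  1.4 ]
```

View pics/top13.png

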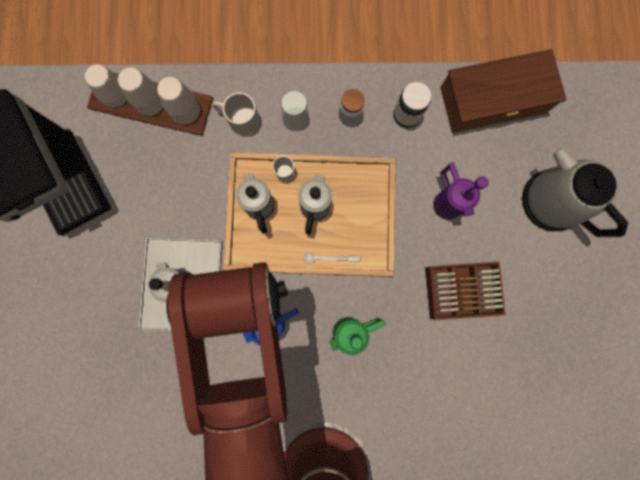

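View pics/scene13.png

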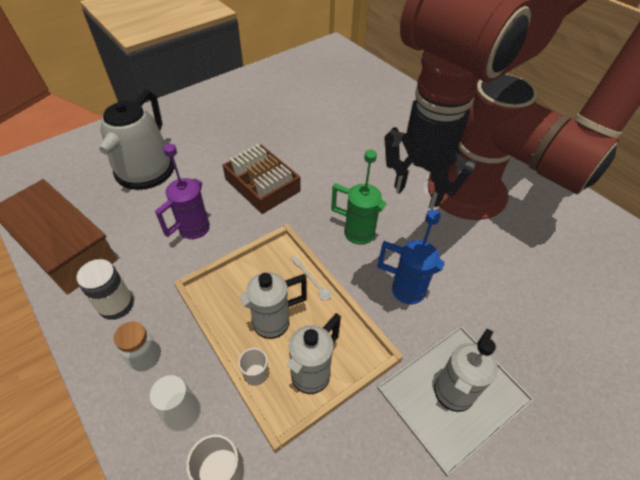

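Both good pots stand unmoved with their knobs down. The binding pot is in the steel tray (scene 465,375). I'll check its upright stance and position numerically.

Run:
```python
from h import *
np.set_printoptions(precision=4,suppress=True)
y=np.radians(17)
c=np.array([.3819,.324])+.076*np.array([np.cos(y),np.sin(y)]); print(c, c-[.4537,.346])
out=[]
for n,f,(ox,oy) in(("top","top13",(130,235)),("scene","scene13",(415,315))):
    im=cv2.resize(cv2.imread(f"pics/{f}.png")[oy:oy+100,ox:ox+100],None,fx=6,fy=6,interpolation=2)[:,:]
    cl=im.copy()
    for r,z in((.0385,.13),(.038,0.),(.013,.257-.050)):
        for a in np.linspace(0,6.28,60):
            q=(proj(n,(c[0]+r*np.cos(a),c[1]+r*np.sin(a),z+.004))-(ox,oy)+.5)*6
            cv2.circle(cl,tuple(int(v) for v in q),1,(0,0,255),-1)
    out+=[cl]
cv2.imwrite("pics/chk.png",cv2.resize(np.hstack(out),(800,400)))
```

```text
[0.4546 0.3462] [0.0009 0.0002]
```

View pics/chk.png

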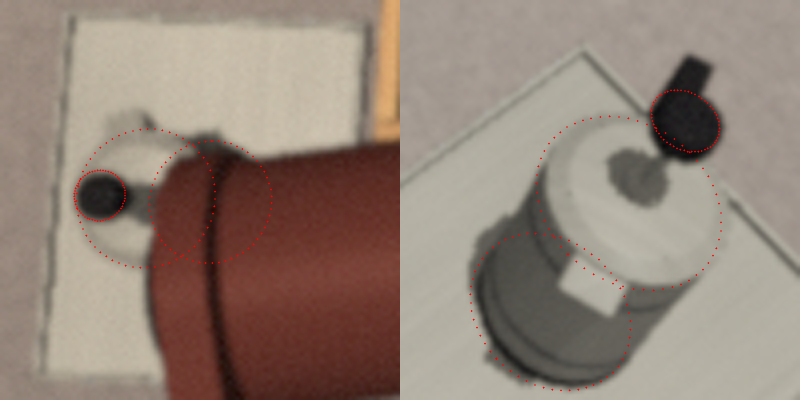

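The upright model, with its axis at the tray centre and the plunger about 50 mm down, matches in both views. I'm handing in.

Run:
```python
from h import *
s,_=st(); print(np.abs(s["dq"]).max()); manip.close_job()
```

```text
t 28.0 p [0.4207 0.1281 0.3343] x [ 0.955  0.295 -0.   ] z [-0.  0. -1.] F [-0.58 -0.29  0.53] w 0.599 q [ 0.13 -0.45  1.88  0.    1.71  1.4 ]
0.0014281067166042358
the job is handed in; nothing more can be done
```

I handed the job in at 28.0 s, and every final check agreed.

- **Pressing:** I pressed all three plungers with the fingers shut. The left and middle pots went home with a steady drag of 3 to 8 N, ending with the knob top at 0.182 m, the fully-down height. The right pot met a spring of about 2.3 N/mm at roughly 47 mm down. I stopped there at 18 N, the highest wrist force I read in any press; the limit is 60 N.
- **Moving the binding pot:** I took it by its handle, carried it over the other two, and set it down in the steel tray with its plunger left where it stopped.
- **Last checks:**
    - The binding pot fits an upright model in both camera views, its axis about 1 mm from the tray centre and its plunger about 50 mm down. The arm hid part of it in the top view.
    - In the pictures, the two good pots, the creamer and the spoon look where they started.
    - The gripper was open and clear of everything, and the arm was at rest.

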